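# Pack a sterilising container and fit its filter cover

### The arm

A 6-joint arm with a two-finger parallel gripper is mounted at the origin on a cart in front of the work surface, level with it; the furniture and walls round the work are solid. World frame = base frame: x ahead of the robot, y to its left, z up, the work surface at z = 0. Lengths are in m, angles in rad, forces in N, time in s.
With the tool pointing down it reaches from about 0.35 to 0.775 m from the base axis. Payload 5.5 kg.
Tool frame: the origin (TCP) lies at the very end of the fingers, on their centre line; the grasp point (between the pads) lies env.hold_point_z behind it (env.hold_point_z is the distance from the TCP to the grasp point, in m); z points along the fingers, y is the line along which they close (so a half turn about z gives the same grasp; the last joint's range is limited). The gripper opens to 85 mm and grips with 20 to 120 N. Pads are 22 mm wide; open, the fingers measure 114 mm over their backs; the gripper's body (76 mm by 85 mm) begins 54 mm behind the grasp point. The pads swing forward as they close: fully open they stand 13 mm farther back than shut.
Start: joints at [-1.275, 0.313, 0.046, 1.304, 0, 1.431], TCP at [0.243, -0.521, 0.231] pointing down, gripper open.
Joint ranges: [-2.76, 2.76], [-0.86, 1.69], [-1.03, 1.26], [-2.2, 2.34], [-1.47, 1.5], [-3.14, 3.14]. Speed limits (rad/s): [2.57, 2.57, 3.14, 3.14, 3.14, 3.14].

### API

Orientations are given as a unit quaternion [w, x, y, z].
In Python, from workcell import env gives the robot as it stands.
- The arm moves only by the tool carry_out, never from a script. Its argument "steps" is a list of rows, each a list of 3 entries, a list of its own where there are three numbers: the turn, a rotation vector about the tool's x, y, z in degrees, then the shift along the tool's x, y, z in cm, then the closure in counts, from 0 (fully open) to 255 (shut). A call has exactly 8 rows; each row is the pose to reach, as a shift and turn from the pose commanded when the call began, along the tool's axes at that moment; what a row does not reach only later rows make up. A row lasts 1/8 s, in which the tool goes at most 62.5 mm and 10.7 degrees, less where a joint would pass 70% of its speed; a pose out of reach is approached as far as the arm can. A call with a gripper value outside its range is refused whole. The fingers move at their own pace and stop on an object; "force" is the grip in N (left out, the last holds). Time passes only in rows, so rows that repeat a pose let the fingers close, or fill a call up. It gives the time, the measured TCP pose, the force, the opening and the grip force at its end, in the units of the state.
- env.get_state(): the state, without advancing time (a new reading comes with each control period).
- env.read_camera(name): name is "scene" or "top" or "wrist"; returns (picture, depth): 420x560x3 uint8, red, green, blue; 420x560 float32, m along the optical axis (not along the pixel's ray), 0 where there is no reading.
- env.get_calibration(name): a dict with "fx", "fy", "cx", "cy" (pixels), "origin" and "orientation" of the camera in the world. Camera axes: x right, y up, looking along -z (the intrinsics and any distortion apply to the point x, -y, -z); pixel columns grow to the right and rows downward; lengths in m; the calibration is good to about 2 mm. A picture is of the moment at which its call begins: read the wrist's pose just before it. get_calibration takes no time and is no camera call; for the wrist camera it gives the pose at the moment of the call.
- env.hand_in(): hands the job in; it is judged then, once.
The state is a dict: "clock": time; "joint_pos": joint angles; "qvel": joint speeds; "tau": joint torques, N m; "tcp_pos": TCP position; "orientation": TCP orientation; "wrist_force": force on the tool from outside, world axes, zero at the start; "ft_torque": the same for the moment, N m; "finger_gap": finger opening in m; "grip_force": force on a finger pad.
Only numpy, scipy, OpenCV 4.12 (cv2) and the standard library are available. Lean on these libraries where they do the work, as an engineer would, in place of code of your own. Each camera call takes 0.05 s, during which the arm holds its last target. There are 200 camera calls.

### The job

Pack this instrument set for the steriliser: put every steel cup (standing upright) and every pair of forceps on the worktop into the open container with nothing above its rim, then close the lid fully. Then fit the filter cover on the closed lid: with its far edge raised, hook its front lip under the bar on the lid, and pivot it down until it snaps flat under the catch. Leave the other things on the worktop where they are.

Things in the scene. Friction and masses are not known exactly. Their poses are not given: they have to be found in the camera images.
- container: Fixed aluminium tray, 148 (x) by 268 (y) by 52 mm high; inside 140 by 260 mm, 46 mm deep (floor 6 mm above the origin). Origin: centre of the underside; +x to the hinge side, away from the robot; z up. Turned a little about z. A cup fits only upright on the floor: tipped over or standing on something it rises above the rim and blocks the lid.
- lid (a joint): Lid angle: 0 shut, 1.57 upright, at most 2.1; starts open at 1.75 to 1.95, leaning back. The hinge is stiff (0.55 N m): the 0.35 kg lid stays wherever it is left and must be pushed all the way shut. A flat plate 150 mm (hinge to front edge) by 270 (y) by 6 mm; its outer face is bare beyond 46 mm from its middle in y, clear to push on. Shut, its top is 59 mm above the container's origin.
- lid_hinge (a point): Middle of the lid's hinge line, which runs along the container's y; at x = 75, z = 53 mm in the container's frame. It is level with the lid's inner face.
- lid_edge (a point): Middle of the lid's front (free) edge, on its outer face, 150 mm from the hinge line; moves with the lid.
- slot (a point): Point on the lid's outer face where cover_lip comes to lie when the cover is seated. Axes are the lid's: x to the hinge, z off the face (up when shut). Here a bar on two posts bridges the face; the lip goes in under it, between the posts, moving to -x. Seated, the cover's body covers x = 12 to 112 mm from here, its front edge against the posts.
- bar_top (a point): Middle of the top of the steel bar, 15 mm above the lid's face. The bar is 91 mm wide (y), 13 mm deep (x: from -1 to +12 mm of slot) and 4 mm thick, so the slot below is 11 mm high; it is 69 mm wide between the posts.
- catch_front (a point): Front of the smooth round nose of the sprung catch at the hinge side of the seat, 10 mm above the lid's face, 110 mm beyond slot in x. Nose radius 6 mm, width 36 mm (y); it gives way to +x up to 7 mm with 2.7 to 6 N. The hooked cover's far edge rests on it about 15 mm up until pressed down there with some 5 to 12 N, then snaps under it.
- cover: Loose steel filter cover, 0.16 kg: a perforated plate 100 (x) by 90 (y) by 6 mm; a lip 60 mm wide, 5 mm thick stands out 12 mm at its -x (front) edge, flush with the underside; on top a grip rib along x (from -30 to +14 mm), 12 thick (y), its top 32 mm above the underside; the rest of the top is flat. Origin: centre of the plate's underside, z up. Starts flat on the worktop at the left.
- cover_lip (a point): Middle of the lip's front edge at the underside: 62 mm from the cover's origin along its -x.
- cup_a: Small steel cup (gallipot), 59 mm across the rim, 38 mm high, tapering to 40 mm at the foot, 50 g. Origin: centre of the underside, z up. May be absent (None).
- cup_b: A second small steel cup, the same as cup_a. May be absent (None).
- forceps_wide: Steel spring forceps lying flat, 127 mm long (its y axis), 39 mm over both arms at the widest, 10 mm high, 25 g. Origin: centre of the underside. It does not yield: grip it across x. May be absent (None).
- forceps_slim: Slim steel forceps lying flat, 150 mm long (its y axis), 18 mm wide, 10 mm high, 25 g. Origin: centre of the underside. Grip across x. May be absent (None).
- hemostat: Bystander: ring-handled hemostat, 157 by 78 by 7 mm, lying at the far right; origin at the centre of its underside. Leave alone.
- scissors: Bystander: ring-handled scissors, 152 by 81 by 7 mm, lying at the far left; origin at the centre of its underside. Leave alone.
- tape_roll: Bystander: roll of tape lying flat, 69 mm across, 19 mm high, behind the container on the left; origin at the centre of its underside. Leave alone.
- blade_box: Bystander: small carton, 48 by 92 by 43 mm, behind the container on the right; origin at the centre of its underside. Leave alone.
Not all that is in view belongs to the job. What is shaped like the cup_a but pink is not meant.

How it is judged:
On the way, in this order (a step that is already met when the one before it is completed fails the run):
1. all cups and forceps lie in the open container, cups upright, nothing above the rim (x of cup_a in the frame of container between -0.068 and 0.068 m and y of cup_a in the frame of container between -0.128 and 0.128 m and z of cup_a in the frame of container between 0 and 0.014 m and linear speed of each of cup_a, cup_b, forceps_wide, forceps_slim below 0.03 m/s and angle between each of cup_a, cup_b's own z axis and vertical below 0.25 rad and x of cup_b in the frame of container between -0.068 and 0.068 m and y of cup_b in the frame of container between -0.128 and 0.128 m and z of cup_b in the frame of container between 0 and 0.014 m and x of forceps_wide in the frame of container between -0.068 and 0.068 m and y of forceps_wide in the frame of container between -0.128 and 0.128 m and z of forceps_wide in the frame of container between 0 and 0.035 m and x of forceps_slim in the frame of container between -0.068 and 0.068 m and y of forceps_slim in the frame of container between -0.128 and 0.128 m and z of forceps_slim in the frame of container between 0 and 0.035 m and value of joint lid above 0.8 rad), for 0.3 s.
2. the lid is shut (value of joint lid below 0.03 rad), for 0.2 s.
3. the cover's lip is hooked under the bar with its far edge raised (value of joint lid below 0.03 rad and y of cover_lip in the frame of slot between -0.008 and 0.008 m and angle between the x axis of cover and the x axis of container, either way round below 0.6 rad and x of cover_lip in the frame of slot between -0.005 and 0.006 m and z of cover_lip in the frame of slot between -0.004 and 0.008 m and angle between the z axis of cover and the z axis of container, either way round above 0.06 rad), for 0.1 s.
4. the cover is snapped flat under the catch (value of joint lid below 0.03 rad and y of cover_lip in the frame of slot between -0.008 and 0.008 m and angle between the x axis of cover and the x axis of container, either way round below 0.6 rad and x of cover_lip in the frame of slot between -0.004 and 0.004 m and z of cover_lip in the frame of slot below 0.004 m and angle between the z axis of cover and the z axis of container, either way round below 0.035 rad and angle between the x axis of cover and the x axis of container, either way round below 0.12 rad and angle between cover's own z axis and vertical below 0.5 rad and z of cover in the frame of container below 0.064 m), for 0.2 s.
At the end, for the whole second after the job is handed in: Every cup and forceps present rests inside the container (cups upright within 0.25 rad), the lid is shut (0.03 rad), the cover lies flat on it (0.035 rad), lip under the bar (4 mm lengthwise, 8 mm sideways, 0.12 rad in yaw), far edge under the catch (all of step 4 and x of cup_a in the frame of container between -0.068 and 0.068 m and y of cup_a in the frame of container between -0.128 and 0.128 m and z of cup_a in the frame of container between 0 and 0.014 m and linear speed of each of cup_a, cup_b, forceps_wide, forceps_slim below 0.03 m/s and angle between each of cup_a, cup_b's own z axis and vertical below 0.25 rad and x of cup_b in the frame of container between -0.068 and 0.068 m and y of cup_b in the frame of container between -0.128 and 0.128 m and z of cup_b in the frame of container between 0 and 0.014 m and x of forceps_wide in the frame of container between -0.068 and 0.068 m and y of forceps_wide in the frame of container between -0.128 and 0.128 m and z of forceps_wide in the frame of container between 0 and 0.035 m and x of forceps_slim in the frame of container between -0.068 and 0.068 m and y of forceps_slim in the frame of container between -0.128 and 0.128 m and z of forceps_slim in the frame of container between 0 and 0.035 m and linear speed of cover below 0.02 m/s); the robot touches nothing.
It fails at once if the hemostat is pushed aside by more than 50 mm (distance of hemostat from where it was at the start of the episode above 0.05 m).
It fails at once if the scissors is pushed aside by more than 50 mm (distance of scissors from where it was at the start of the episode above 0.05 m).
It fails at once if the tape_roll is pushed aside by more than 50 mm (distance of tape_roll from where it was at the start of the episode above 0.05 m).
It fails at once if the blade_box is pushed aside by more than 50 mm (distance of blade_box from where it was at the start of the episode above 0.05 m).
Of cup_a, cup_b, forceps_wide, forceps_slim only 3 to 4 are there at a start; the rules pass over those that are not, and their reading is None.
At some moment in a run one of cup_a, cup_b, forceps_wide, forceps_slim, cover may be knocked a few centimetres aside while the robot is not near it.
It also fails if it takes over 200 s, if anything falls off the work surface, if the arm or the gripper's body presses on something with over 40 N, if the wrist force passes 120 N, or if a joint passes its speed limit or range.

## Working session

There is one attempt and no reset: what is moved stays moved. The work goes in short steps, Python scripts to look and compute and a tool call to move; the robot and the scene stay as the last step left them, time stands still between calls to the robot, and variables do not carry over. Pictures are saved under pics/ and viewed, at most 14 in all, crops included, and the job is handed in when it is done.

Besides the shell and the picture viewer there is one more tool, called as name([rows], argument=value, ...), one row to a line, values as JSON. carry_out: Moves the arm, as the interface text tells. Its arguments: {"type":"object","properties":{"steps":{"type":"array","items":{"type":"array"}},"force":{"type":"number"}},"required":["steps"]}

```bash
ls; mkdir -p pics
cat > h.py <<'E'
import numpy as np, cv2
from workcell import env
from scipy.spatial.transform import Rotation as R
def cam(n):
    c=env.get_calibration(n); p,d=env.read_camera(n); return c,p,d
def quat(q): return R.from_quat([q[1],q[2],q[3],q[0]])
def pts(c,d):
    v,u=np.mgrid[0:d.shape[0],0:d.shape[1]]
    P=np.stack([(u-c['cx'])/c['fx']*d,-(v-c['cy'])/c['fy']*d,-d],-1)
    return P@quat(c['orientation']).as_matrix().T+np.array(c['origin'])
def save(n,p): cv2.imwrite(n,p[...,::-1])
E
python3 - <<'E'
from h import *
for n in ['top','scene']:
    c,p,d=cam(n); print(n,c); save(f'pics/{n}0.png',p); np.savez(f'{n}0.npz',p=p,d=d,X=pts(c,d))
print(env.get_state(),env.hold_point_z)
E
```

```text
pics
top {'fx': 487.3134557970756, 'fy': 487.3134557970756, 'cx': 281.33104541884893, 'cy': 210.54398441394923, 'origin': array([0.30019754, 0.02645545, 1.45530596]), 'orientation': array([ 0.7134735 ,  0.06493684, -0.05396868, -0.69557613])}
scene {'fx': 397.7116413956639, 'fy': 397.7116413956639, 'cx': 276.23335833544866, 'cy': 212.35549729160232, 'origin': array([-0.50199707,  0.63605796,  0.71479512]), 'orientation': array([-0.42613933, -0.26664503,  0.44471621,  0.74130506])}
{'clock': 0.1, 'joint_pos': array([-1.27461880e+00,  3.13925838e-01,  4.50684364e-02,  1.30358634e+00,
        8.42888318e-06,  1.43121469e+00]), 'qvel': array([ 0.00157404, -0.00220398,  0.00332803, -0.00105444, -0.00082437,
       -0.00178848]), 'tau': array([ 2.19362046e-03, -4.81729496e+01,  2.99242151e+01,  1.28229577e-02,
       -1.72805867e-04,  1.78131251e-05]), 'tcp_pos': array([ 0.24257418, -0.52081983,  0.23048785]), 'orientation': array([-8.21512385e-04,  9.76357663e-01,  2.16159746e-01, -6.02271078e-05]), 'wrist_force': array([-0.08065931,  0.02174532,  0.26149671]), 'ft_torque': array([ 0.05724379, -0.09383133, -0.04891425]), 'grip_force': 0.0, 'finger_gap': 0.08554477610191555} 0.0187
```

View pics/top0.png

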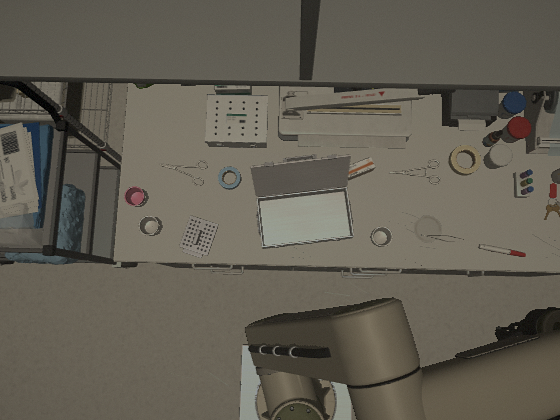

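View pics/scene0.png

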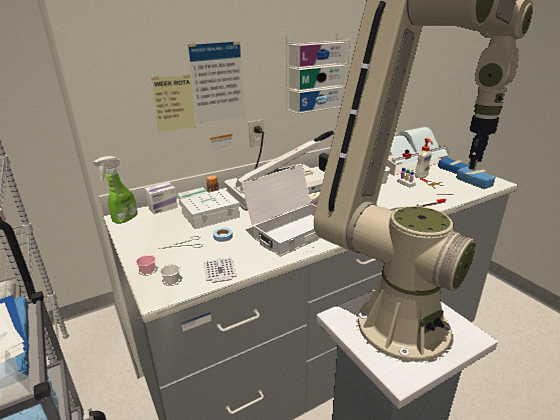

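The top view shows the container at (305,218) with its lid up. There are steel cups at (150,226) and (381,236), the pink cup at (136,197), the cover at (200,236), and a dish and forceps near (435,235). I'll zoom in and measure.

Run:
```python
from h import *
z=np.load('top0.npz'); p=z['p'];X=z['X']
a=cv2.resize(p[205:265,350:530],None,fx=4.4,fy=4.4,interpolation=cv2.INTER_CUBIC)
b=cv2.resize(p[145:265,175:375],None,fx=2.75,fy=2.75,interpolation=cv2.INTER_CUBIC)
b=np.pad(b,((0,0),(0,a.shape[1]-b.shape[1]),(0,0)))
save('pics/crop1.png',np.vstack([a,b]))
for n,(u,v) in dict(cupL=(150,220),cupR=(381,230),pink=(136,197),cover=(200,240),dish=(427,228),fo=(440,237),floor=(305,220),FL=(263,246),FR=(352,236),BL=(258,196),lidtopL=(252,170),lidtopR=(348,158),marker=(500,250)).items(): print(n,(u,v),X[v,u].round(3))
```

```text
cupL (150, 220) [0.508 0.449 0.002]
cupR (381, 230) [ 0.494 -0.246  0.012]
pink (136, 197) [0.577 0.495 0.009]
cover (200, 240) [0.451 0.293 0.009]
dish (427, 228) [ 0.505 -0.386 -0.001]
fo (440, 237) [ 0.479 -0.424 -0.001]
floor (305, 220) [ 0.519 -0.02   0.008]
FL (263, 246) [0.433 0.102 0.053]
FR (352, 236) [ 0.468 -0.154  0.056]
BL (258, 196) [0.59  0.124 0.003]
lidtopL (252, 170) [0.626 0.131 0.179]
lidtopR (348, 158) [ 0.664 -0.127  0.182]
marker (500, 250) [ 0.442 -0.592  0.02 ]
```

View pics/crop1.png

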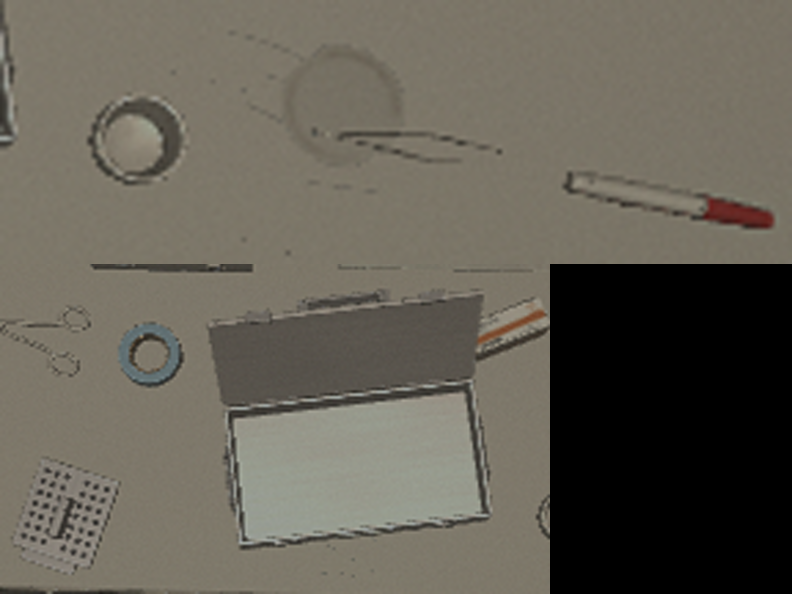

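```bash
cat >> h.py <<'E'
def ray(c,u,v,z):
    d=quat(c['orientation']).apply([(u-c['cx'])/c['fx'],-(v-c['cy'])/c['fy'],-1]); o=np.array(c['origin'])
    return o+d*(z-o[2])/d[2]
def down(yaw): # tool x at yaw in world, z down
    return R.from_euler('z',yaw)*R.from_euler('x',np.pi)
def go(pos,rot,frm=None):
    "turn (deg), shift (cm) from the present (or given (pos,R)) pose"
    s=env.get_state(); p0,R0=frm or (np.array(s['tcp_pos']),quat(s['orientation']))
    print('turn',np.degrees((R0.inv()*rot).as_rotvec()).round(1).tolist(),'shift',(R0.inv().apply(np.array(pos)-p0)*100).round(2).tolist())
E
python3 - <<'E'
from h import *
c=env.get_calibration('top'); p=np.load('top0.npz')['p']
b=lambda x,y:(175+x/2.75,145+(y-264)/2.75)
a=lambda x,y:(350+x/4.4,205+y/4.4)
K=[ray(c,*b(*q),.052) for q in [(240,546),(490,517),(472,382),(228,408)]]
print('rim FL FR BR BL',np.round(K,3).tolist()); 
for k in range(4): print(np.linalg.norm(K[k]-K[k-1]).round(3))
print('yaw',np.degrees(np.arctan2(*(-(K[1]-K[0])[[0]],-(K[1]-K[0])[[1]]))))
F=[ray(c,*a(*q),.008) for q in [(315,132),(500,151),(460,160),(425,133)]]; print('forceps',np.round(F,3).tolist())
print('cupR',ray(c,*a(138,139),.038),'cupL',ray(c,149.5,226,.038))
f=(F[1]+F[2])/2-F[0]; print('forceps yaw',np.degrees(np.arctan2(f[1],f[0])))
mid=(F[0]+(F[1]))/2
go([mid[0],mid[1],.20],down(np.arctan2(f[1],f[0])+np.pi))
go([mid[0],mid[1],.20],down(np.arctan2(f[1],f[0])))
w,p,_=cam('wrist'); print(quat(w['orientation']).as_matrix().round(2).tolist(),np.array(w['origin'])-env.get_state()['tcp_pos'],w['fx'])
E
```

```text
rim FL FR BR BL [[0.429, 0.104, 0.052], [0.466, -0.158, 0.052], [0.611, -0.139, 0.052], [0.576, 0.121, 0.052]]
0.148
0.264
0.146
0.262
yaw [-8.07698523]
forceps [[0.482, -0.367, 0.008], [0.472, -0.491, 0.008], [0.466, -0.464, 0.008], [0.483, -0.441, 0.008]]
cupR [ 0.47087321 -0.2419297   0.038     ] cupL [0.48522951 0.43872145 0.038     ]
forceps yaw -96.80701342157973
turn [-0.1, -0.1, -58.2] shift [25.16, 1.59, 3.05]
turn [-0.1, 0.1, 121.8] shift [25.16, 1.59, 3.05]
[[0.42, 0.86, 0.29], [-0.91, 0.4, 0.13], [-0.0, -0.32, 0.95]] [0.07428891 0.03487233 0.14249193] 323.476676254487
```

carry_out([
  [[0,0,-58],[25,1.6,3],0],
  [[0,0,-58],[25,1.6,3],0],
  [[0,0,-58],[25,1.6,3],0],
  [[0,0,-58],[25,1.6,3],0],
  [[0,0,-58],[25,1.6,3],0],
  [[0,0,-58],[25,1.6,3],0],
  [[0,0,-58],[25,1.6,3],0],
  [[0,0,-58],[25,1.6,3],0],
], force=40)

```text
clock: 1.15
tcp_pos: [0.4759, -0.4303, 0.2011]
orientation: [-0.0, 0.75, 0.662, -0.0]
wrist_force: [0.6, 0.6, 0.3]
finger_gap: 0.0851
grip_force: 0.0
```

Run:
```python
from h import *
c,p,d=cam('wrist'); save('pics/w1.png',p); np.savez('w1.npz',p=p,d=d,X=pts(c,d),c=c); s=env.get_state(); print(s['clock'],s['tcp_pos'],s['orientation'])
```

```text
1.2 [ 0.47584623 -0.43041371  0.20125484] [-4.08831123e-05  7.49623055e-01  6.61864997e-01 -2.03171844e-05]
```

View pics/w1.png

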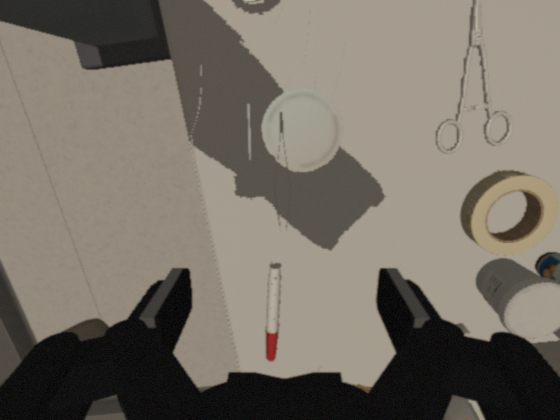

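The forceps run from (282,112) to (284,230). Faint marks at (249,130) and (195,100) need a contrast crop.

Run:
```python
from h import *
z=np.load('w1.npz',allow_pickle=True); p=z['p'];X=z['X']
g=p[40:250,150:400].astype(float); 
g=np.clip((g/ cv2.GaussianBlur(g,(0,0),25)-1)*2.5*100+128,0,255).astype(np.uint8)
a=cv2.resize(g,None,fx=2.8,fy=2.8,interpolation=cv2.INTER_CUBIC); save('pics/c2.png',a)
h=X[40:250,150:400,2]; print(h.shape,[ (np.round(X[v,u],3).tolist()) for u,v in [(282,112),(249,130),(300,150),(284,200),(270,180)]])
```

```text
(210, 250) [[0.482, -0.363, 0.009], [0.446, -0.377, 0.001], [0.486, -0.349, 0.344], [0.472, -0.457, 0.001], [0.46, -0.432, 0.001]]
```

View pics/c2.png

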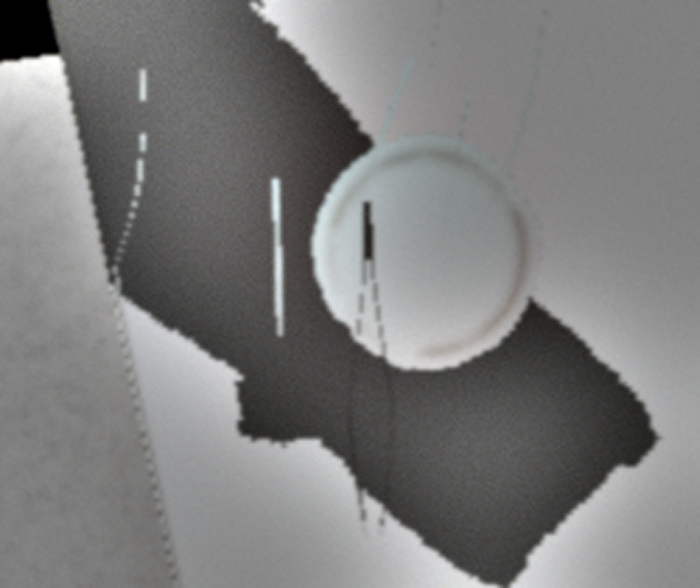

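Run:
```python
from h import *
z=np.load('w1.npz',allow_pickle=True); c=z['c'].item()
q=lambda x,y:ray(c,150+x/2.8,40+y/2.8,.008)
P={n:q(*v) for n,v in dict(head=(367,200),wL=(350,410),wR=(395,410),tL=(364,533),tR=(381,533)).items()}
for n,v in P.items(): print(n,v.round(4))
print('len',np.linalg.norm(P['head']-(P['tL']+P['tR'])/2),'wid',np.linalg.norm(P['wL']-P['wR']))
for v in [(275,180),(281,335),(143,70),(143,170),(115,280),(420,250)]: print(v,q(*v).round(3))
```

```text
head [ 0.4812 -0.3621  0.008 ]
wL [ 0.465  -0.4381  0.008 ]
wR [ 0.4821 -0.4402  0.008 ]
tL [ 0.4638 -0.4895  0.008 ]
tR [ 0.4706 -0.4903  0.008 ]
len 0.12851566958662508 wid 0.01725791869241378
(275, 180) [ 0.45  -0.351  0.008]
(281, 335) [ 0.443 -0.406  0.008]
(143, 70) [ 0.411 -0.31   0.008]
(143, 170) [ 0.404 -0.342  0.008]
(115, 280) [ 0.386 -0.379  0.008]
(420, 250) [ 0.498 -0.382  0.008]
```

carry_out([
  [[0,0,0],[0,0,5],0],
  [[0,0,0],[-2,0,8],0],
  [[0,0,0],[-2,0,8],0],
  [[0,0,0],[-2,0,8],0],
  [[0,0,0],[-2,0,8],0],
  [[0,0,0],[-2,0,8],0],
  [[0,0,0],[-2,0,8],0],
  [[0,0,0],[-2,0,8],0],
])

```text
clock: 2.2
tcp_pos: [0.4738, -0.4501, 0.1216]
orientation: [0.0, 0.749, 0.662, -0.0]
wrist_force: [-1.1, 0.1, 0.1]
finger_gap: 0.0852
grip_force: 0.0
```

Run:
```python
from h import *
c,p,d=cam('wrist'); np.savez('w2.npz',p=p,d=d,X=pts(c,d),c=c); 
g=p.astype(float); g=np.clip((g/ cv2.GaussianBlur(g,(0,0),25)-1)*200+128,0,255).astype(np.uint8)
save('pics/w2.png',g)
```

```text
(no output)
```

View pics/w2.png

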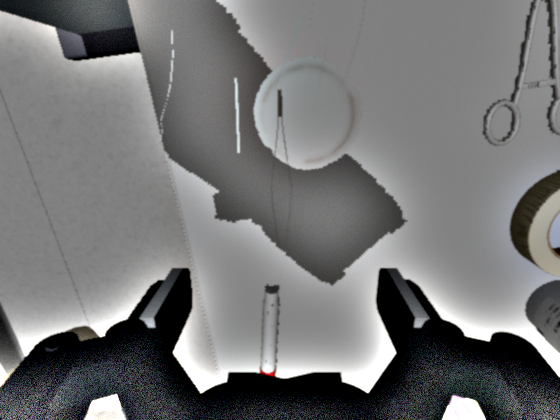

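carry_out([
  [[0,0,-1],[1.15,-0.15,5],130],
  [[0,0,-1],[1.15,-0.15,9],130],
  [[0,0,-1],[1.15,-0.15,11.8],130],
  [[0,0,-1],[1.15,-0.15,11.8],130],
  [[0,0,-1],[1.15,-0.15,11.8],255],
  [[0,0,-1],[1.15,-0.15,11.8],255],
  [[0,0,-1],[1.15,-0.15,11.8],255],
  [[0,0,-1],[1.15,-0.15,11.8],255],
], force=30)

```text
clock: 3.25
tcp_pos: [0.4741, -0.4392, 0.0044]
orientation: [0.001, 0.743, 0.669, -0.0]
wrist_force: [0.2, -0.6, 4.2]
finger_gap: 0.0157
grip_force: 30.2
```

carry_out([
  [[0,0,0],[0,0,-6],255],
  [[0,0,0],[0,0,-12],255],
  [[0,0,-7],[6,0.5,-14],255],
  [[0,0,-14],[12,1,-14],255],
  [[0,0,-14],[18,1.5,-14],255],
  [[0,0,-14],[24,2,-14],255],
  [[0,0,-14],[30,2.5,-14],255],
  [[0,0,-14],[36,2.6,-14],255],
])

```text
clock: 4.25
tcp_pos: [0.5375, -0.0813, 0.1435]
orientation: [0.0, 0.656, 0.755, 0.0]
wrist_force: [1.0, 0.2, 0.6]
finger_gap: 0.016
grip_force: 29.8
```

Run:
```python
from h import *
s=env.get_state(); print(s['clock'],s['tcp_pos'],s['finger_gap'],s['grip_force'])
c,p,d=cam('wrist'); np.savez('w3.npz',p=p,d=d,X=pts(c,d),c=c); save('pics/w3.png',p)
y=np.radians(98)
go([.5453,-.0145,.14],down(y)); go([.5453,-.0145,.012],down(y))
```

```text
4.25 [ 0.53748284 -0.08134867  0.14347116] 0.01599867908032969 29.799508356372826
turn [0.0, -0.3, 0.3] shift [5.8, 1.69, 0.37]
turn [0.0, -0.3, 0.3] shift [5.74, 1.68, 13.17]
```

View pics/w3.png

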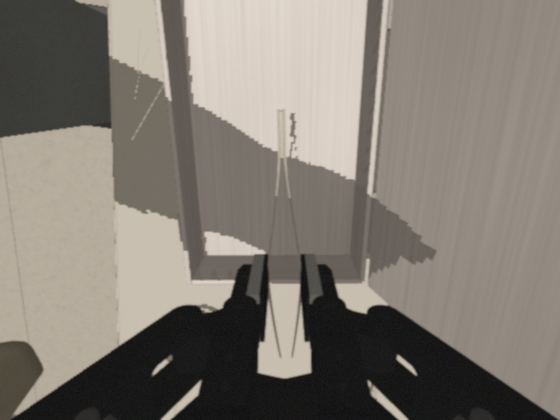

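Forceps held, running from (282,110) to (285,357) and parallel to the tray sides. I'll place them.

carry_out([
  [[0,0,0],[5.8,1.7,2],255],
  [[0,0,0],[5.8,1.7,6],255],
  [[0,0,0],[5.8,1.7,11],255],
  [[0,0,0],[5.8,1.7,13.1],255],
  [[0,0,0],[5.8,1.7,13.1],255],
  [[0,0,0],[5.8,1.7,13.1],160],
  [[0,0,0],[5.8,1.7,13.1],160],
  [[0,0,0],[5.8,1.7,7],160],
])

```text
clock: 5.3
tcp_pos: [0.5425, -0.023, 0.0704]
orientation: [-0.004, 0.656, 0.754, -0.002]
wrist_force: [1.2, -0.8, 0.7]
finger_gap: 0.032
grip_force: 0.0
```

Run:
```python
from h import *
s=env.get_state(); p=s['tcp_pos']; print(s['clock'],p,s['finger_gap'])
y=np.radians(98)
f=(np.array(p),quat(s['orientation']))
go([p[0],p[1],.16],down(y)); go([.45,-.28,.16],down(y));
c,p,d=cam('top'); X=pts(c,d); np.savez('t1.npz',p=p,X=X)
g=p[215:255,365:400]; cv2.imwrite('pics/x.png',g)
```

```text
5.3 [ 0.54246552 -0.02297288  0.07036291] 0.03198703639226043
turn [-0.5, -0.2, -0.0] shift [0.02, -0.08, -8.96]
turn [-0.5, -0.2, -0.0] shift [-24.15, -12.79, -8.92]
```

carry_out([
  [[0,0,0],[0,0,-6],160],
  [[0,0,-10],[-4,-2,-8],100],
  [[0,0,-20],[-10,-5,-8],0],
  [[0,0,-30],[-15,-7,-8],0],
  [[0,0,-40],[-20.7,-10.1,-8],0],
  [[0,0,-50],[-20.7,-10.1,-8],0],
  [[0,0,-60],[-20.7,-10.1,-8],0],
  [[0,0,-70],[-20.7,-10.1,-8],0],
])

```text
clock: 6.35
tcp_pos: [0.4748, -0.2434, 0.1542]
orientation: [0.001, 0.103, 0.995, -0.001]
wrist_force: [-0.3, 0.4, -0.3]
finger_gap: 0.0853
grip_force: 0.0
```

Run:
```python
from h import *
s=env.get_state(); print(s['clock'],s['tcp_pos'],s['finger_gap'])
c,p,d=cam('wrist'); X=pts(c,d); np.savez('w4.npz',p=p,d=d,X=X,c=c)
m=((X[...,2]>.030)&(X[...,2]<.045)&(d>0)&(np.hypot(X[...,0]-.471,X[...,1]+.242)<.06)).astype(np.uint8)
q=X[m>0]; print(len(q)); 
if len(q):
    o,r=cv2.minEnclosingCircle(q[:,:2].astype(np.float32)); print('cup',o,r)
    A=np.c_[2*q[:,:2],np.ones(len(q))]; sol=np.linalg.lstsq(A,(q[:,:2]**2).sum(1),rcond=None)[0]; print('fit',sol[:2])
    for z in (.15,.02): go([sol[0],sol[1],z],down(np.radians(188)))
save('pics/w4.png',p)
```

```text
6.35 [ 0.47483271 -0.24339407  0.15420448] 0.0852746758901413
1238
cup (0.4701825976371765, -0.2412658929824829) 0.029660148546099663
fit [ 0.46954983 -0.24103029]
turn [-0.1, 0.1, -19.5] shift [0.57, 0.1, 0.42]
turn [-0.1, 0.1, -19.5] shift [0.59, 0.11, 13.42]
```

View pics/w4.png

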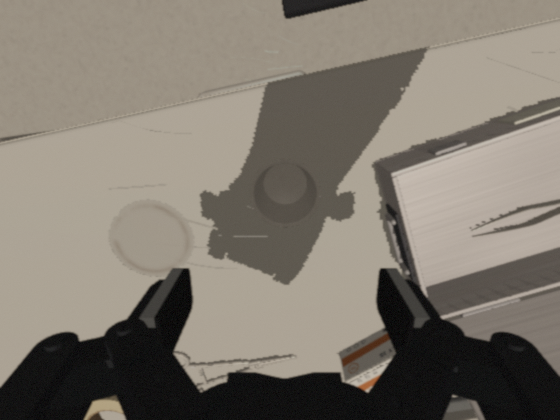

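Cup at (285,190), radius as expected; the forceps show inside the tray at (520,215). Now grasp the cup.

carry_out([
  [[0,0,-10],[0.55,0.1,3],0],
  [[0,0,-19],[0.55,0.1,8],0],
  [[0,0,-19],[0.55,0.1,12],0],
  [[0,0,-19],[0.55,0.1,14.2],0],
  [[0,0,-19],[0.55,0.1,14.2],255],
  [[0,0,-19],[0.55,0.1,14.2],255],
  [[0,0,-19],[0.55,0.1,14.2],255],
  [[0,0,-19],[0.55,0.1,14.2],255],
], force=25)

```text
clock: 7.4
tcp_pos: [0.4706, -0.241, 0.0125]
orientation: [0.001, -0.061, 0.998, -0.001]
wrist_force: [0.9, -0.1, 2.5]
finger_gap: 0.0565
grip_force: 26.8
```

Run:
```python
from h import *
s=env.get_state(); print(s['clock'],s['tcp_pos'],s['finger_gap'],s['grip_force'],s['orientation'])
C=np.array([.5205,-.018]);y=np.radians(8);M=np.array([[np.cos(y),-np.sin(y)],[np.sin(y),np.cos(y)]])
for q in [(-.033,-.068),(-.033,.068)]:
    a=C+M@q; print(a)
    for z in (.13,s['tcp_pos'][2]+.007): go([*a,z],down(np.radians(188)))
```

```text
7.4 [ 0.47057097 -0.24097505  0.01248454] 0.05650618598933506 26.79676469146216 [ 1.06517805e-03 -6.06999097e-02  9.98155151e-01 -8.24611210e-04]
[ 0.49728492 -0.08993094]
turn [-0.1, 0.1, -1.0] shift [-4.51, 14.65, -11.77]
turn [-0.1, 0.1, -1.0] shift [-4.48, 14.67, -0.72]
[0.47835738 0.04474552]
turn [-0.1, 0.1, -1.0] shift [-4.26, 28.25, -11.79]
turn [-0.1, 0.1, -1.0] shift [-4.24, 28.27, -0.74]
```

carry_out([
  [[0,0,0],[0,0,-5],255],
  [[0,0,-1],[-1,3,-10],255],
  [[0,0,-1],[-3,9,-10],255],
  [[0,0,-1],[-4.5,14.6,-10],255],
  [[0,0,-1],[-4.5,14.6,-10],255],
  [[0,0,-1],[-4.5,14.6,-5],255],
  [[0,0,-1],[-4.5,14.6,-0.9],255],
  [[0,0,-1],[-4.5,14.6,-0.7],255],
])

```text
clock: 8.4
tcp_pos: [0.495, -0.0904, 0.0167]
orientation: [-0.002, -0.069, 0.998, 0.0]
wrist_force: [-0.1, -0.3, -0.1]
finger_gap: 0.0566
grip_force: 28.4
```

carry_out([
  [[0,0,0],[0,0,0],255],
  [[0,0,0],[0,0,0],50],
  [[0,0,0],[0,0,0],50],
  [[0,0,0],[0,0,-5],50],
  [[0,0,0],[0,0,-11],50],
  [[0,0,0],[0,0,-15],0],
  [[0,0,0],[2,5,-15],0],
  [[0,0,0],[2,11,-15],0],
])

```text
clock: 9.4
tcp_pos: [0.4612, 0.0164, 0.1698]
orientation: [0.001, -0.068, 0.998, -0.0]
wrist_force: [0.7, 0.0, -0.6]
finger_gap: 0.0852
grip_force: 0.0
```

Run:
```python
from h import *
s=env.get_state(); print(s['clock'],s['tcp_pos'],s['finger_gap'])
c,p,d=cam('wrist'); X=pts(c,d); np.savez('w5.npz',p=p,d=d,X=X,c=c); save('pics/w5.png',p)
go([.486,.439,.16],down(np.radians(188)))
```

```text
9.4 [0.46115546 0.01643871 0.16977837] 0.08517389452549941
turn [0.2, 0.0, 0.2] shift [-8.61, 40.76, 1.13]
```

View pics/w5.png

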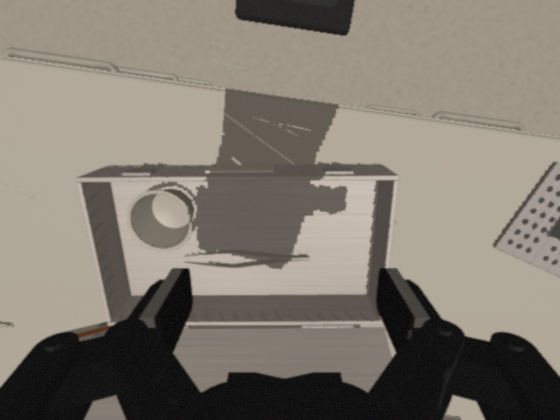

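Cup A upright in the tray at (162,218), forceps at (245,258). Next, the left cup.

carry_out([
  [[0,0,0],[-1,5,1],0],
  [[0,0,0],[-2,11,1],0],
  [[0,0,0],[-4,17,1],0],
  [[0,0,0],[-5,23,1],0],
  [[0,0,0],[-6,29,1],0],
  [[0,0,0],[-7.5,35,1],0],
  [[0,0,0],[-8.6,40.5,1],0],
  [[0,0,0],[-8.6,40.5,1],0],
])

```text
clock: 10.45
tcp_pos: [0.4901, 0.4329, 0.1578]
orientation: [0.0, -0.072, 0.997, 0.0]
wrist_force: [-1.3, -0.6, 0.8]
finger_gap: 0.0855
grip_force: 0.0
```

Run:
```python
from h import *
z=np.load('w5.npz',allow_pickle=True); c=z['c'].item()
K=[ray(c,*q,.052)[:2] for q in [(80,178),(397,178),(387,322),(110,325)]]; print('corners',np.round(K,4).tolist(),np.mean(K,0))
s=env.get_state(); print(s['clock'],s['tcp_pos'])
c,p,d=cam('wrist'); X=pts(c,d); np.savez('w6.npz',p=p,d=d,X=X,c=c)
m=((X[...,2]>.030)&(X[...,2]<.045)&(d>0)&(np.hypot(X[...,0]-.486,X[...,1]-.439)<.06)).astype(np.uint8)
q=X[m>0]; print(len(q)); print(p[m>0].mean(0))
o,r=cv2.minEnclosingCircle(q[:,:2].astype(np.float32)); print('cup',o,r)
A=np.c_[2*q[:,:2],np.ones(len(q))]; sol=np.linalg.lstsq(A,(q[:,:2]**2).sum(1),rcond=None)[0]; print('fit',sol[:2])
go([*o,.012],down(np.radians(188))); go([*o,.012],down(np.radians(130))); go([*o,.012],down(np.radians(210)))
m=((X[...,2]>.030)&(X[...,2]<.045)&(d>0)).astype(np.uint8); n,l,st,ce=cv2.connectedComponentsWithStats(m)
for k in range(1,n):
    if st[k,4]>100: print('blob',X[l==k].mean(0).round(3),p[l==k].mean(0).round())
```

```text
corners [[0.4662, -0.1527], [0.4304, 0.1066], [0.5711, 0.1323], [0.6114, -0.1333]] [ 0.51975545 -0.0117899 ]
10.45 [0.49005335 0.43290981 0.15776182]
1182
[118.47292724 111.37055838 101.14551607]
cup (0.48580893874168396, 0.4451993703842163) 0.029867202043533325
fit [0.48516203 0.44517495]
turn [-0.0, -0.0, 0.2] shift [0.2, 1.5, 14.58]
turn [-0.0, 0.0, 58.2] shift [0.2, 1.5, 14.58]
turn [-0.0, -0.0, -21.8] shift [0.2, 1.5, 14.58]
blob [0.455 0.305 0.032] [103.  97.  92.]
blob [0.489 0.447 0.037] [118. 111. 101.]
blob [0.578 0.497 0.036] [164. 105. 112.]
blob [0.747 0.282 0.039] [99. 93. 85.]
```

carry_out([
  [[0,0,0],[0.2,1.4,4],0],
  [[0,0,0],[0.2,1.4,9],0],
  [[0,0,0],[0.2,1.4,13],0],
  [[0,0,0],[0.2,1.4,14.6],0],
  [[0,0,0],[0.2,1.4,14.6],255],
  [[0,0,0],[0.2,1.4,14.6],255],
  [[0,0,0],[0.2,1.4,14.6],255],
  [[0,0,0],[0.2,1.4,14.6],255],
])

```text
clock: 11.5
tcp_pos: [0.4881, 0.4436, 0.0144]
orientation: [0.002, -0.069, 0.998, 0.001]
wrist_force: [0.5, -1.5, 7.3]
finger_gap: 0.0565
grip_force: 27.0
```

Run:
```python
from h import *
s=env.get_state(); print(s['clock'],s['tcp_pos'],s['finger_gap'],s['grip_force'])
go([.478,.044,.13],down(np.radians(188))); go([.478,.044,.02],down(np.radians(188)))
```

```text
11.5 [0.48810128 0.44356535 0.01442708] 0.056499440696229995 27.01321176602505
turn [0.1, 0.2, -0.0] shift [6.49, -39.42, -11.63]
turn [0.1, 0.2, -0.0] shift [6.53, -39.43, -0.63]
```

carry_out([
  [[0,0,0],[0,0,-6],255],
  [[0,0,0],[1,-5,-11],255],
  [[0,0,0],[2,-11,-12],255],
  [[0,0,0],[3,-17,-12],255],
  [[0,0,0],[4,-23,-12],255],
  [[0,0,0],[5,-29,-12],255],
  [[0,0,0],[6,-35,-12],255],
  [[0,0,0],[6.5,-39.4,-12],255],
])

```text
clock: 12.5
tcp_pos: [0.4765, 0.0415, 0.1329]
orientation: [0.0, -0.069, 0.998, -0.0]
wrist_force: [1.2, 0.8, -0.3]
finger_gap: 0.0566
grip_force: 27.2
```

Run:
```python
from h import *
s=env.get_state(); print(s['clock'],s['tcp_pos'],s['finger_gap'],s['grip_force'])
go([.478,.044,.02],down(np.radians(188)))
```

```text
12.5 [0.47645486 0.04145435 0.13285756] 0.05655436157163666 27.216914595337585
turn [-0.0, 0.1, -0.1] shift [-0.18, 0.23, 11.29]
```

carry_out([
  [[0,0,0],[0,0.2,6],255],
  [[0,0,0],[0,0.2,10.5],255],
  [[0,0,0],[0,0.2,11.4],255],
  [[0,0,0],[0,0.2,11.4],255],
  [[0,0,0],[0,0.2,11.4],50],
  [[0,0,0],[0,0.2,11.4],50],
  [[0,0,0],[0,0.2,6],50],
  [[0,0,0],[0,0.2,0],50],
])

```text
clock: 13.5
tcp_pos: [0.4755, 0.0458, 0.1329]
orientation: [-0.001, -0.07, 0.998, 0.0]
wrist_force: [1.1, 0.2, -0.2]
finger_gap: 0.0688
grip_force: 0.0
```

carry_out([
  [[0,0,0],[1,-2,-5],0],
  [[0,0,0],[2,-5,-6],0],
  [[0,0,0],[2,-5,-6],0],
  [[0,0,0],[2,-5,-6],0],
  [[0,0,0],[2,-5,-6],255],
  [[0,0,0],[2,-5,-6],255],
  [[0,0,0],[2,-5,-6],255],
  [[0,0,0],[2,-5,-6],255],
])

```text
clock: 14.5
tcp_pos: [0.4636, -0.0065, 0.1921]
orientation: [-0.0, -0.07, 0.998, 0.0]
wrist_force: [-0.5, 0.3, -0.4]
finger_gap: 0.0122
grip_force: 0.0
```

Run:
```python
from h import *
s=env.get_state(); print(s['clock'],s['tcp_pos'],s['finger_gap'])
c,p,d=cam('wrist'); X=pts(c,d); np.savez('w7.npz',p=p,d=d,X=X,c=c); save('pics/w7.png',p)
ct,pt,dt=cam('top'); Xt=pts(ct,dt); np.savez('t2.npz',p=pt,X=Xt,c=ct)
# lid plane from the top camera depth
for nm,Y in (('w',X),('t',Xt)):
    m=(Y[...,2]>.07)&(Y[...,2]<.25)&(Y[...,0]>.55)&(Y[...,0]<.72)&(abs(Y[...,1])<.11)
    if nm=='t':
        q=Y[m]; A=np.c_[q[:,1:],np.ones(len(q))]; r=np.linalg.lstsq(A,q[:,0],rcond=None)[0]; print(nm,len(q),r, 'zmax',np.percentile(q[:,2],[50,95,99]))
```

```text
14.5 [ 0.4636209  -0.00649686  0.19208982] 0.012184144001650977
t 1505 [-0.14068842  0.42111556  0.57031815] zmax [0.1691117  0.19533134 0.19837506]
```

View pics/w7.png

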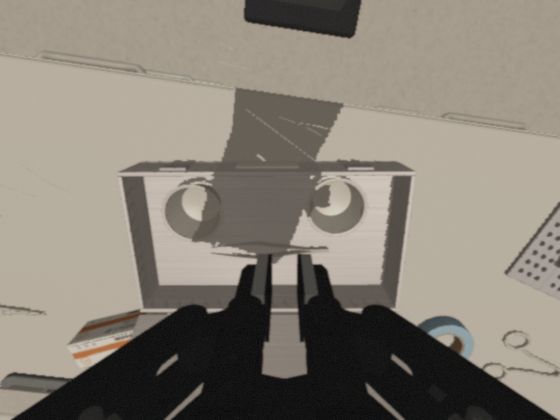

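Both cups stand upright at (192,208) and (336,205), with the forceps at (270,250). Next I'll go behind the lid.

carry_out([
  [[0,0,0],[0,1,-5],255],
  [[0,0,0],[-4,3,-8],255],
  [[0,0,0],[-10,5,-8],255],
  [[0,0,0],[-16,6.4,-8],255],
  [[0,0,0],[-21.5,6.4,-8],255],
  [[0,0,0],[-21.5,6.4,-8],255],
  [[0,0,0],[-21.5,6.4,-8],255],
  [[0,0,0],[-21.5,6.4,-8],255],
])

```text
clock: 15.6
tcp_pos: [0.6667, 0.0863, 0.2735]
orientation: [0.0, -0.069, 0.998, -0.0]
wrist_force: [-0.3, -0.0, 0.1]
finger_gap: 0.0
grip_force: 0.0
```

```bash
cat >> h.py <<'E'
C0=np.array([.5195,-.015,0]); YC=np.radians(8)
def inC(p): return R.from_euler('z',-YC).apply(np.array(p)-C0)
E
python3 - <<'E'
from h import *
s=env.get_state(); print(s['clock'],s['tcp_pos'],s['orientation'],'C:',inC(s['tcp_pos']))
c,p,d=cam('wrist'); X=pts(c,d); np.savez('w8.npz',p=p,d=d,X=X,c=c); save('pics/w8.png',p)
z=np.load('w7.npz',allow_pickle=True); c=z['c'].item()
K=[ray(c,*q,.052)[:2] for q in [(121,174),(412,174),(397,309),(142,309)]]; print('corners',np.round(K,4).tolist(),np.mean(K,0))
E
```

```text
15.6 [0.66671313 0.08626793 0.27349023] [ 4.39080112e-04 -6.93428449e-02  9.97592788e-01 -7.62236434e-05] C: [0.15987423 0.07979429 0.27349023]
corners [[0.4674, -0.1526], [0.4311, 0.1046], [0.5717, 0.1269], [0.6086, -0.1338]] [ 0.51970163 -0.01373276]
```

View pics/w8.png

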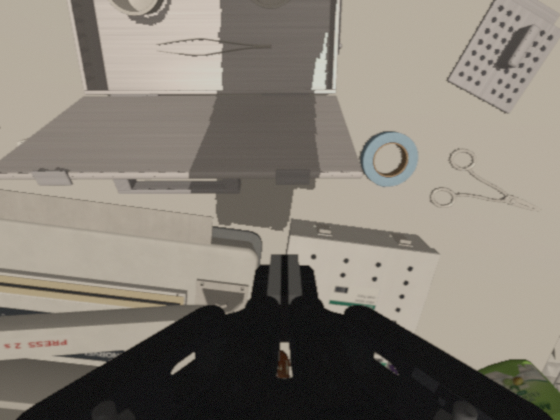

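Run:
```python
from h import *
z=np.load('w8.npz',allow_pickle=True); c=z['c'].item(); X=z['X']; d=z['d']
print('edge',inC(ray(c,330,177,.195)),[inC(X[v,330]).round(3).tolist() for v in (160,172,176,185)])
Y=(X-C0)@R.from_euler('z',-YC).as_matrix().T
v,u=np.mgrid[0:420,0:560]
m=(d>.1)&(Y[...,0]>.12)&(Y[...,0]<.26)&(abs(Y[...,1]-.08)<.09)&(v<250)
q=Y[m]; k=q[:,2].argsort()[-5:]; print(q[k].round(3)); m2=m&(Y[...,0]>.15); q=Y[m2]; print('max z behind',q[:,2].max(),q[q[:,2].argmax()])
```

```text
edge [0.13120088 0.11234256 0.195     ] [[0.122, 0.114, 0.178], [0.128, 0.112, 0.193], [0.131, 0.113, 0.192], [0.189, 0.141, -0.001]]
[[0.127 0.083 0.197]
 [0.129 0.079 0.197]
 [0.126 0.078 0.197]
 [0.126 0.083 0.197]
 [0.126 0.088 0.197]]
max z behind 0.06728594587206708 [0.24996927 0.15149232 0.06728595]
```

The lid's free edge is at row 176 (x about 131 mm, z 197 mm in the container frame), and the space behind it is clear. I'll pull the lid over and shut it.

carry_out([
  [[0,0,0],[0,0,6],255],
  [[0,0,0],[0,0,11.8],255],
  [[0,0,0],[3.5,0,11.8],255],
  [[0,0,0],[6.8,0,12],255],
  [[0,0,0],[9.8,0,12.1],255],
  [[0,0,0],[12.4,0,12.2],255],
  [[0,0,0],[14.1,0,13],255],
  [[0,0,0],[15.8,0,14.2],255],
])

```text
clock: 16.65
tcp_pos: [0.5128, 0.0644, 0.1329]
orientation: [0.004, -0.069, 0.998, -0.0]
wrist_force: [4.9, 0.6, 0.4]
finger_gap: 0.0
grip_force: 1.7
```

carry_out([
  [[0,0,0],[1.5,0,1.4],255],
  [[0,0,0],[2.7,0,3.1],255],
  [[0,0,0],[3.1,0,4.5],255],
  [[0,0,0],[3.4,0,5.6],255],
  [[0,0,0],[3.6,0,7],255],
  [[0,0,0],[3.6,0,7.6],255],
  [[0,0,0],[3.6,0,7.9],255],
  [[0,0,0],[3.6,0,7.9],255],
])

```text
clock: 17.65
tcp_pos: [0.4756, 0.0594, 0.0584]
orientation: [0.001, -0.07, 0.998, -0.001]
wrist_force: [-25.5, -1.5, 74.3]
finger_gap: -0.0004
grip_force: 37.2
```

carry_out([
  [[0,0,0],[0,0,-2],255],
  [[0,0,0],[0,-2,-8],255],
  [[0,0,0],[0,-8,-12],255],
  [[0,0,0],[0,-8,-12],255],
  [[0,0,0],[0,-8,-12],255],
  [[0,0,0],[0,-8,-12],255],
  [[0,0,0],[0,-8,-12],255],
  [[0,0,0],[0,-8,-12],255],
])

```text
clock: 18.65
tcp_pos: [0.4862, -0.0188, 0.1705]
orientation: [-0.001, -0.07, 0.998, 0.0]
wrist_force: [-0.6, -0.0, 0.4]
finger_gap: 0.0001
grip_force: 0.0
```

Run:
```python
from h import *
s=env.get_state(); print(s['clock'],s['tcp_pos'],'C:',inC(s['tcp_pos']))
c,p,d=cam('wrist'); X=pts(c,d); np.savez('w9.npz',p=p,d=d,X=X,c=c); save('pics/w9.png',p)
ct,pt,dt=cam('top'); np.savez('t3.npz',p=pt,X=pts(ct,dt),c=ct)
```

```text
18.65 [ 0.48617411 -0.01884304  0.17054172] C: [-0.03353642  0.00083243  0.17054172]
```

View pics/w9.png

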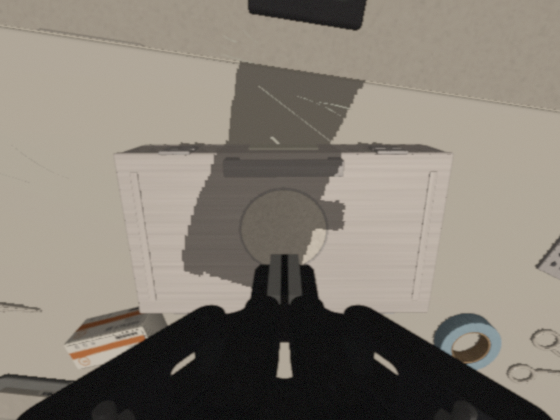

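The lid is shut. The bar spans (223–344, 160–177) with the filter seat behind it. I'll measure the bar and the cover numerically.

Run:
```python
from h import *
Rc=R.from_euler('z',-YC).as_matrix()
for f in ('w9','t3'):
    z=np.load(f+'.npz',allow_pickle=True); c=z['c'].item(); X=z['X']
    Y=(X-C0)@Rc.T
    lid=(abs(Y[...,2]-.059)<.006)&(abs(Y[...,0])<.08)&(abs(Y[...,1])<.14); print(f,'lid z',np.median(Y[lid][:,2]),'xr',np.percentile(Y[lid][:,0],[.5,99.5]),'yr',np.percentile(Y[lid][:,1],[.5,99.5]))
    m=(Y[...,2]>.069)&(Y[...,2]<.080)&(Y[...,0]<-.02)&(Y[...,0]>-.09)&(abs(Y[...,1])<.07)
    q=Y[m]; print(' bar n',len(q),'x',np.percentile(q[:,0],[1,50,99]),'y',np.percentile(q[:,1],[1,50,99]),'z',np.median(q[:,2]))
    if len(q)>20:
        o=cv2.minAreaRect((q[:,:2]*1000).astype(np.float32)); print(' rect',o)
z=np.load('w9.npz',allow_pickle=True); c=z['c'].item()
print('bar corners by ray',[inC(ray(c,u,v,.074)).round(4).tolist() for u,v in [(223,160),(343,160),(343,176),(224,176)]])
print('lid corners',[inC(ray(c,u,v,.059)).round(4).tolist() for u,v in [(117,154),(450,154),(428,312),(141,312)]])
# cover in top and in w8
for f in ('t3','w8','w7'):
    z=np.load(f+'.npz',allow_pickle=True); X=z['X']
    m=(X[...,2]>.004)&(X[...,2]<.012)&(np.hypot(X[...,0]-.46,X[...,1]-.30)<.1); q=X[m]
    if len(q)>50: o=cv2.minAreaRect((q[:,:2]*1000).astype(np.float32)); print(f,len(q),'cover rect',o)
    m=(X[...,2]>.024)&(X[...,2]<.04)&(np.hypot(X[...,0]-.46,X[...,1]-.30)<.1); q=X[m]
    if len(q)>8: o=cv2.minAreaRect((q[:,:2]*1000).astype(np.float32)); print(f,len(q),'rib rect',o)
```

```text
w9 lid z 0.05905395635246299 xr [-0.07487423  0.0729973 ] yr [-0.13186648  0.1339156 ]
 bar n 2052 x [-0.07104021 -0.06502638 -0.05865507] y [-0.04359081  0.00044035  0.04515977] z 0.0739116073322351
 rect ((-64.84490203857422, 0.6667442321777344), (90.95263671875, 12.827274322509766), 89.86321258544922)
t3 lid z 0.06015483649867059 xr [-0.07169532  0.07750411] yr [-0.13630116  0.13269781]Traceback (most recent call last):
  File "<stdin>", line 8, in <module>
    return _quantile_unchecked(
        a, q, axis, out, overwrite_input, method, keepdims, weights)
    return _ureduce(a,
                    func=_quantile_ureduce_func,
    ...<5 lines>...
                    overwrite_input=overwrite_input,
                    method=method)
    r = func(a, **kwargs)
    result = _quantile(arr,
                       quantiles=q,
    ...<2 lines>...
                       out=out,
                       weights=wgt)
    slices_having_nans = np.isnan(arr[-1, ...])
                                  ~~~^^^^^^^^^
IndexError: index -1 is out of bounds for axis 0 with size 0
```

```bash
cat > cov.py <<'E'
from h import *
def cover(X,near):
    o={}
    for n,a,b in (('plate',.003,.012),('rib',.024,.04)):
        m=(X[...,2]>a)&(X[...,2]<b)&(np.hypot(X[...,0]-near[0],X[...,1]-near[1])<.09); q=X[m]
        if len(q)>8: print(n,len(q),cv2.minAreaRect((q[:,:2]*1000).astype(np.float32)),q.mean(0).round(4))
E
python3 - <<'E'
from cov import *
for f in ('t3','w8','w7'):
    print(f); cover(np.load(f+'.npz',allow_pickle=True)['X'],(.455,.30))
go([.45,.305,.17],down(np.radians(163)))
E
```

```text
t3
plate 1181 ((463.375244140625, 300.20513916015625), (162.72732543945312, 175.01174926757812), 2.1847212314605713) [0.4725 0.3071 0.0064]
rib 65 ((499.9974670410156, 320.865966796875), (14.247637748718262, 43.183162689208984), 73.38742065429688) [0.4995 0.3214 0.0322]
w8
plate 5881 ((498.8326416015625, 324.31182861328125), (91.53846740722656, 109.97798919677734), 73.03746795654297) [0.495  0.3192 0.0059]
rib 616 ((498.2315979003906, 323.99432373046875), (13.10292911529541, 44.077388763427734), 72.19316101074219) [0.4984 0.3224 0.0304]
w7
plate 2232 ((475.06463623046875, 270.2405090332031), (164.51303100585938, 58.056678771972656), 22.688518524169922) [0.5103 0.2939 0.0057]
turn [0.0, -0.0, 25.0] shift [-0.91, 32.61, 0.1]
```

The cover was knocked to about (0.498, 0.324). I'll hover over it.

carry_out([
  [[0,0,5],[-1,6,0],255],
  [[0,0,10],[-2,12,0],150],
  [[0,0,15],[-3,18,0],100],
  [[0,0,20],[-4,24,0],100],
  [[0,0,25.5],[-5,30,1],100],
  [[0,0,25.5],[-5.9,33.8,2],100],
  [[0,0,25.5],[-5.9,33.8,2],100],
  [[0,0,25.5],[-5.9,33.8,2],100],
])

```text
clock: 19.75
tcp_pos: [0.4979, 0.3229, 0.1511]
orientation: [-0.0, 0.152, 0.988, -0.0]
wrist_force: [-0.3, -0.5, -0.2]
finger_gap: 0.0521
grip_force: 0.0
```

Run:
```python
from cov import *
s=env.get_state(); print(s['clock'],s['tcp_pos'],s['finger_gap'])
c,p,d=cam('wrist'); X=pts(c,d); np.savez('w10.npz',p=p,d=d,X=X,c=c); cover(X,(.498,.323))
go([.498,.324,.010],down(np.radians(162.2)))
```

```text
19.75 [0.4978729  0.32292993 0.15106947] 0.05214173701397669
plate 10057 ((500.4782409667969, 324.088623046875), (90.21001434326172, 112.22998809814453), 72.80207061767578) [0.4985 0.3246 0.0059]
rib 690 ((497.76019287109375, 324.93035888671875), (12.003935813903809, 42.991085052490234), 72.9577407836914) [0.4962 0.3254 0.0313]
turn [-0.0, -0.0, 0.2] shift [0.06, 0.15, 14.14]
```

carry_out([
  [[0,0,-0.5],[0,0.2,6],100],
  [[0,0,-0.5],[0,0.2,11],130],
  [[0,0,-0.5],[0,0.2,13.5],160],
  [[0,0,-0.5],[0,0.2,14],160],
  [[0,0,-0.5],[0,0.2,14],255],
  [[0,0,-0.5],[0,0.2,14],255],
  [[0,0,-0.5],[0,0.2,14],255],
  [[0,0,-0.5],[0,0.2,14],255],
], force=80)

```text
clock: 20.8
tcp_pos: [0.5, 0.3254, 0.0128]
orientation: [0.001, 0.148, 0.989, 0.0]
wrist_force: [0.5, -1.9, 6.6]
finger_gap: 0.0101
grip_force: 82.1
```

Run:
```python
from cov import *
s=env.get_state(); print(s['clock'],s['tcp_pos'],s['finger_gap'],s['grip_force'],s['wrist_force'],quat(s['orientation']).as_euler('ZYX',degrees=True))
p=s['tcp_pos']; y=np.radians(-17.1)
M=R.from_euler('z',-y); print('tcp in cover', M.apply(p-np.array([.5062,.3223,0])))
```

```text
20.8 [0.49998784 0.32542797 0.01278918] 0.010113031494477374 82.06390500068665 [ 0.51880746 -1.86177417  6.58327753] [1.62965417e+02 1.39994551e-01 1.79930342e+02]
tcp in cover [-0.00685729  0.00116306  0.01278918]
```

```bash
cat > seat.py <<'E'
from cov import *
LIP=np.array([.055,0,.0128]); SLOT=np.array([-.0703,.0007,.059])
def tcp(dx,dz,a,dy=0,lip=LIP):
    Rt=down(np.pi+YC)*R.from_euler('y',-a,degrees=True)
    w=R.from_euler('z',YC).apply(SLOT+[dx,dy,dz])+C0
    return w-Rt.apply(lip),Rt
def lipnow(lip=LIP):
    s=env.get_state(); w=s['tcp_pos']+quat(s['orientation']).apply(lip); return (inC(w)-SLOT).round(4)
E
python3 - <<'E'
from seat import *
go(*tcp(.03,.08,0)); go(*tcp(.03,.08,12))
E
```

```text
turn [0.0, 0.2, -25.0] shift [-13.17, -31.28, -13.91]
turn [-2.6, -11.7, -24.9] shift [-12.83, -31.44, -15.02]
```

carry_out([
  [[0,0,0],[0,0,-6],255],
  [[0,0,0],[0,0,-12],255],
  [[0,0,-5],[-2,-5,-14],255],
  [[0,0,-10],[-4,-10,-14],255],
  [[0,0,-15],[-6.5,-15.5,-14],255],
  [[0,0,-20],[-9,-21,-14],255],
  [[0,0,-25],[-11,-26,-14],255],
  [[0,0,-25],[-13.2,-31.3,-14],255],
])

```text
clock: 21.8
tcp_pos: [0.5332, -0.0142, 0.1513]
orientation: [0.0, -0.07, 0.998, 0.0]
wrist_force: [0.9, -0.2, -2.0]
finger_gap: 0.0101
grip_force: 80.9
```

Run:
```python
from seat import *
s=env.get_state(); print(s['clock'],s['tcp_pos'],s['finger_gap'],s['grip_force'])
c,p,d=cam('wrist'); X=pts(c,d); np.savez('w11.npz',p=p,d=d,X=X,c=c); save('pics/w11.png',p)
T=quat(s['orientation']).inv().apply((X-s['tcp_pos']).reshape(-1,3)).reshape(X.shape)
m=(d>.05)&(abs(T[...,2]-.007)<.006)&(T[...,0]>-.02)&(T[...,0]<.1)&(abs(T[...,1])<.06)
q=T[m]; print(len(q),'x',np.percentile(q[:,0],[50,95,99,99.8]),'z',np.median(q[:,2]))
for a in (-.04,-.02,0,.02,.04):
    k=q[abs(q[:,1]-a)<.004]; print(a,np.percentile(k[:,0],98).round(4),np.median(k[:,2]).round(4))
k=q[(q[:,0]>.02)&(q[:,0]<.035)]; print('y range',np.percentile(k[:,1],[.5,99.5]))
k=q[(q[:,0]>.043)]; print('lip y range',np.percentile(k[:,1],[1,99]), 'plane',np.linalg.lstsq(np.c_[q[:,:2],np.ones(len(q))],q[:,2],rcond=None)[0])
print(lipnow())
```

```text
21.8 [ 0.53321469 -0.01417106  0.15133424] 0.010101503930881554 80.8836579322815
19441 x [0.02575496 0.05200656 0.05480733 0.05516465] z 0.0069143488056806314
-0.04 0.0428 0.0068
-0.02 0.0544 0.0069
0 0.0549 0.0072
0.02 0.0547 0.007
0.04 0.0429 0.0068
y range [-0.04357234  0.04474591]
lip y range [-0.02985287  0.03505622] plane [0.01340606 0.00023044 0.00665164]
[ 0.0293 -0.0085  0.0795]
```

View pics/w11.png

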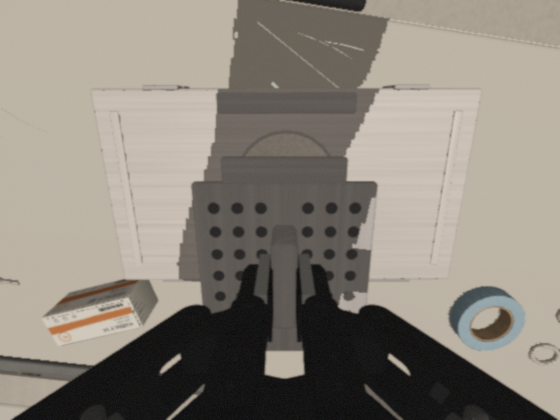

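The cover is held square, lip edge at (222–347, 157). Tool-frame lip offset confirmed at (55, 0, 13) mm. Tilt and approach.

Run:
```python
from seat import *
for a in [(.02,.03,12),(.02,.008,12),(.0185,.002,12),(0,.002,12)]: print(a); go(*tcp(*a))
```

```text
(0.02, 0.03, 12)
turn [-0.3, -12.0, -0.3] shift [1.32, 0.89, 3.83]
(0.02, 0.008, 12)
turn [-0.3, -12.0, -0.3] shift [1.32, 0.9, 6.03]
(0.0185, 0.002, 12)
turn [-0.3, -12.0, -0.3] shift [1.47, 0.9, 6.63]
(0, 0.002, 12)
turn [-0.3, -12.0, -0.3] shift [3.32, 0.89, 6.63]
```

carry_out([
  [[0,-6,0],[0.7,0.5,2],255],
  [[0,-12,0],[1.3,0.9,4],255],
  [[0,-12,0],[1.3,0.9,5],255],
  [[0,-12,0],[1.3,0.9,6],255],
  [[0,-12,0],[1.3,0.9,6.2],255],
  [[0,-12,0],[1.3,0.9,6.2],255],
  [[0,-12,0],[1.3,0.9,6.2],255],
  [[0,-12,0],[1.3,0.9,6.2],255],
])

```text
clock: 22.85
tcp_pos: [0.5198, -0.0057, 0.0896]
orientation: [0.105, -0.069, 0.992, 0.007]
wrist_force: [-0.2, -0.2, -2.1]
finger_gap: 0.0101
grip_force: 80.9
```

Run:
```python
from seat import *
s=env.get_state(); print(s['clock'],s['wrist_force'],s['ft_torque'],lipnow())
c,p,d=cam('wrist'); X=pts(c,d); np.savez('w12.npz',p=p,d=d,X=X,c=c); save('pics/w12.png',p)
Y=(X-C0)@R.from_euler('z',-YC).as_matrix().T
m=(Y[...,2]>.071)&(Y[...,2]<.078)&(Y[...,0]<-.055)&(Y[...,0]>-.09)&(abs(Y[...,1])<.07)
q=Y[m]; print('bar',len(q),cv2.minAreaRect((q[:,:2]*1000).astype(np.float32)),np.median(q[:,2]))
T=quat(s['orientation']).inv().apply((X-s['tcp_pos']).reshape(-1,3)).reshape(X.shape)
m=(abs(T[...,2]-.007)<.004)&(T[...,0]>.02)&(T[...,0]<.058)&(abs(T[...,1])<.06)
q=T[m]; 
for a in (-.02,0,.02):
    k=q[abs(q[:,1]-a)<.004]; print(a,np.percentile(k[:,0],98).round(4),np.median(k[:,2]).round(4))
k=q[q[:,0]>.045]; print('lip y',np.percentile(k[:,1],[1,99]))
for a in [(.02,.004,12),(.0185,.002,12),(0,.002,12),(-.001,.001,10)]: print(a); go(*tcp(*a))
```

```text
22.85 [-0.17413318 -0.23609196 -2.13319886] [-0.06889037  0.27461185  0.02952474] [0.0207 0.0085 0.0066]
bar 6235 ((-64.61337280273438, 0.7102851867675781), (13.807719230651855, 91.19921112060547), 0.39504706859588623) 0.07388999375861142
-0.02 0.0548 0.0071
0 0.0548 0.0071
0.02 0.0549 0.0071
lip y [-0.02862864  0.02980684]
(0.02, 0.004, 12)
turn [-0.0, 0.0, -0.0] shift [0.11, -0.85, 0.24]
(0.0185, 0.002, 12)
turn [-0.0, 0.0, -0.0] shift [0.3, -0.85, 0.41]
(0, 0.002, 12)
turn [-0.0, 0.0, -0.0] shift [2.11, -0.85, 0.02]
(-0.001, 0.001, 10)
turn [-0.0, 2.0, -0.0] shift [2.18, -0.85, 0.29]
```

carry_out([
  [[0,0,0],[0,-0.85,0],255],
  [[0,0,0],[0.1,-0.85,0.25],255],
  [[0,0,0],[0.3,-0.85,0.45],255],
  [[0,0,0],[0.3,-0.85,0.45],255],
  [[0,0,0],[0.8,-0.85,0.33],255],
  [[0,0,0],[1.3,-0.85,0.23],255],
  [[0,0,0],[1.7,-0.85,0.14],255],
  [[0,0,0],[1.7,-0.85,0.14],255],
])

```text
clock: 23.9
tcp_pos: [0.5038, -0.0163, 0.0844]
orientation: [0.104, -0.069, 0.992, 0.007]
wrist_force: [-0.4, 0.2, -1.1]
finger_gap: 0.0101
grip_force: 80.9
```

Run:
```python
from seat import *
s=env.get_state(); print(s['clock'],s['wrist_force'],s['ft_torque'],lipnow())
for a in [(.0015,.0015,12),(.0,.001,12),(0,.001,9),(0,.0,7),(0,0,5)]: print(a); go(*tcp(*a))
```

```text
23.9 [-0.4050103   0.15303782 -1.14753943] [-0.06964983  0.30486324  0.00716086] [0.0034 0.0002 0.0014]
(0.0015, 0.0015, 12)
turn [-0.0, -0.0, -0.0] shift [0.19, -0.02, -0.05]
(0.0, 0.001, 12)
turn [-0.0, -0.0, -0.0] shift [0.35, -0.02, -0.03]
(0, 0.001, 9)
turn [-0.0, 3.0, -0.0] shift [0.29, -0.02, 0.26]
(0, 0.0, 7)
turn [-0.0, 5.0, -0.0] shift [0.28, -0.02, 0.55]
(0, 0, 5)
turn [-0.0, 7.0, -0.0] shift [0.25, -0.02, 0.75]
```

carry_out([
  [[0,0,0],[0.25,0,-0.04],255],
  [[0,1.5,0],[0.28,0,0.1],255],
  [[0,3,0],[0.29,0,0.26],255],
  [[0,4,0],[0.29,0,0.42],255],
  [[0,4,0],[0.29,0,0.42],255],
  [[0,4,0],[0.29,0,0.42],255],
  [[0,4,0],[0.29,0,0.42],255],
  [[0,4,0],[0.29,0,0.42],255],
])

```text
clock: 24.9
tcp_pos: [0.5028, -0.0167, 0.0799]
orientation: [0.07, -0.069, 0.995, 0.005]
wrist_force: [5.0, -0.2, -4.3]
finger_gap: 0.0101
grip_force: 80.5
```

Run:
```python
from seat import *
s=env.get_state(); print(s['clock'],s['wrist_force'],s['ft_torque'],lipnow(),s['finger_gap'])
```

```text
24.9 [ 5.00562103 -0.15625476 -4.31101389] [-0.07322302 -0.97948245  0.04770185] [ 0.0009 -0.0001  0.0005] 0.010146263870980688
```

carry_out([
  [[0,0,0],[0,0,0],170],
  [[0,0,0],[0,0,0],170],
  [[0,0,0],[0,0,0],170],
  [[0,0,0],[0,0,-3],170],
  [[0,0,0],[0,0,-7],170],
  [[0,0,0],[0,0,-7],255],
  [[0,0,0],[0,0,-7],255],
  [[0,0,0],[0,0,-7],255],
], force=40)

```text
clock: 25.9
tcp_pos: [0.4917, -0.0177, 0.1477]
orientation: [0.068, -0.069, 0.995, 0.005]
wrist_force: [0.1, 0.9, -1.2]
finger_gap: 0.0002
grip_force: 0.0
```

```bash
cat >> seat.py <<'E'
def plate():
    c,p,d=cam('wrist'); X=pts(c,d); Y=(X-C0)@R.from_euler('z',-YC).as_matrix().T-SLOT
    m=(d>.05)&(Y[...,0]>.02)&(Y[...,0]<.10)&(abs(Y[...,1])<.04)&(abs(Y[...,1])>.012)&(Y[...,2]>.001)&(Y[...,2]<.026)
    q=Y[m]; q=q[q[:,0]<np.percentile(q[:,0],99)]
    a=np.linalg.lstsq(np.c_[q[:,:2],np.ones(len(q))],q[:,2],rcond=None)[0]; print('plate',len(q),'slope deg',np.degrees(np.arctan(a[:2])),'z0',a[2])
    return p,d,Y
E
python3 - <<'E'
from seat import *
s=env.get_state(); print(s['clock'],s['tcp_pos'],s['finger_gap'])
p,d,Y=plate(); save('pics/w13.png',p)
r=down(np.pi+YC)
for z in (.10,.062): go(R.from_euler('z',YC).apply([.0237,.0007,z])+C0,r)
E
```

```text
25.9 [ 0.49170521 -0.01772237  0.14766506] 0.00018113546680219205
plate 7543 slope deg [7.34691398 0.01914596] z0 0.005857772674562855
turn [0.0, 7.9, -0.0] shift [-4.45, -0.05, 5.43]
turn [0.0, 7.9, -0.0] shift [-3.93, -0.05, 9.19]
```

carry_out([
  [[0,4,0],[-3,-0.05,0],255],
  [[0,8,0],[-4.5,-0.05,3],255],
  [[0,8,0],[-4.45,-0.05,5.4],255],
  [[0,8,0],[-4.25,-0.05,6.9],255],
  [[0,8,0],[-4.15,-0.05,7.6],255],
  [[0,8,0],[-4.07,-0.05,8.2],255],
  [[0,8,0],[-4.0,-0.05,8.7],255],
  [[0,8,0],[-3.98,-0.05,8.85],255],
])

```text
clock: 26.95
tcp_pos: [0.5442, -0.0114, 0.0672]
orientation: [0.001, -0.069, 0.998, -0.0]
wrist_force: [-0.3, -0.3, -0.2]
finger_gap: 0.0001
grip_force: 0.0
```

Run:
```python
from seat import *
s=env.get_state(); print(s['clock'],s['tcp_pos'],inC(s['tcp_pos'])-SLOT,s['wrist_force'])
```

```text
26.95 [ 0.54418683 -0.01139748  0.06718543] [ 0.09524795 -0.00056828  0.00818543] [-0.26851021 -0.33138839 -0.16001784]
```

carry_out([
  [[0,0,0],[0,0,0.1],255],
  [[0,0,0],[0,0,0.2],255],
  [[0,0,0],[0,0,0.25],255],
  [[0,0,0],[0,0,0.25],255],
  [[0,0,0],[0,0,-3],255],
  [[0,0,0],[2,0,-8],255],
  [[0,0,0],[4,0,-12],255],
  [[0,0,0],[4,0,-12],255],
])

```text
clock: 27.95
tcp_pos: [0.5056, -0.0172, 0.1904]
orientation: [0.003, -0.069, 0.998, -0.001]
wrist_force: [0.9, 0.2, 0.4]
finger_gap: -0.0002
grip_force: 0.0
```

Run:
```python
from seat import *
s=env.get_state(); print(s['clock'],s['tcp_pos'],s['wrist_force'])
p,d,Y=plate(); save('pics/w14.png',p)
m=(abs(Y[...,2]-.006)<.003)&(abs(Y[...,1])<.06)&(Y[...,0]<.09)&(Y[...,0]>.0); q=Y[m]; print('plate x front',np.percentile(q[:,0],[.5]),'y',np.percentile(q[:,1],[.5,99.5]),cv2.minAreaRect((q[:,:2]*1000).astype(np.float32)))
m=(Y[...,2]>.025)&(Y[...,2]<.04)&(abs(Y[...,1])<.03); q=Y[m]; print('rib',cv2.minAreaRect((q[:,:2]*1000).astype(np.float32)))
ct,pt,dt=cam('top'); Xt=pts(ct,dt); Y=(Xt-C0)@R.from_euler('z',-YC).as_matrix().T
m=(abs(Y[...,0])<.075)&(abs(Y[...,1])>.08)&(abs(Y[...,1])<.13); q=Y[m]; print('lid',np.linalg.lstsq(np.c_[q[:,:2],np.ones(len(q))],q[:,2],rcond=None)[0])
```

```text
27.95 [ 0.50557579 -0.01722033  0.19043266] [0.85331678 0.22702752 0.4140675 ]
plate 5566 slope deg [-0.39942336 -0.05365106] z0 0.006691807185018092
plate x front [0.0139216] y [-0.04377722  0.04496172] ((51.66356658935547, 0.5138778686523438), (76.96941375732422, 90.1697006225586), 0.22516171634197235)
rib ((53.76605224609375, 0.7874464988708496), (43.34290313720703, 11.380711555480957), 0.042709480971097946)
lid [ 3.61460056 -1.05296415  0.14149025]
```

```bash
python3 -c "
from workcell import env
print(env.hand_in())"
```

```text
the job is handed in; nothing more can be done
None
```

The job is handed in at about 28 s of the 200 s; no verdict came back. Both steel cups stand upright in the container with the one pair of forceps I found (slim), the lid is shut, and the cover measured flat and seated under the bar and catch.

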